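# Pack the transformer gap with spacers and hold the wedge home

### The arm

A 6-joint arm with a two-finger parallel gripper is mounted at the origin on the work surface. World frame = base frame: x ahead of the robot, y to its left, z up, the work surface at z = 0. Lengths are in m, angles in rad, forces in N, time in s.
With the tool pointing down it reaches from about 0.3 to 0.75 m from the base axis. Payload 8.5 kg.
Tool frame: the origin (TCP) lies midway between the tips of the shut fingers; the grasp point (between the pads) lies 19 mm behind it (manip.grip_point_offset is the distance from the TCP to the grasp point, in m); z points along the fingers, y is the line along which they close (so a half turn about z gives the same grasp; the last joint's range is limited). The gripper opens to 88 mm and grips with 3 to 60 N. Pads are 18 mm wide; open, the fingers measure 123 mm over their backs; the gripper's body (75 mm by 187 mm) begins 45 mm behind the grasp point.
Start: joints at [-1.527, 0.381, 1.297, -0, 1.464, -0.215], TCP at [0.141, -0.532, 0.239] pointing down, gripper open.
Joint ranges: [-3.11, 3.11], [-0.89, 2.33], [0.22, 2.48], [-1.42, 4.56], [0.17, 2.85], [-2.88, 2.88]. Speed limits (rad/s): [2.39, 2.39, 3.14, 3.14, 3.14, 3.14].

### API

Orientations are given as a unit quaternion [x, y, z, w].
In Python, from station import get_obs, eyes, ticket, manip gives the robot as it stands.
- The arm moves only by the tool step_arm, never from a script. Its argument "moves" is a list that holds one entry, the list of rows, each a list of 5 numbers: the shift along the world's x, y, z in m, then the turn about the world's z in rad, then the opening, from 0 (shut) to 1 (fully open). In form: [[[tx, ty, tz, twist, grip], ...]]. A call has 1 to 10 rows; each row is the pose to reach, as a shift and turn from the pose commanded when the call began; what a row does not reach only later rows make up. A row lasts 1/10 s, in which the tool goes at most 50 mm and 8.59 degrees, less where a joint would pass 70% of its speed; a pose out of reach is approached as far as the arm can. A call with a gripper value outside its range is refused whole. The fingers move at their own pace and stop on an object; "newtons" is the grip in N (left out, the last holds). Time passes only in rows, so rows that repeat a pose let the fingers close. It gives the time, the measured TCP pose, the force, the opening and the grip force at its end, in the units of the state.
- get_obs(): the state, without advancing time (a new reading comes with each control period).
- eyes.read_camera(name): name is "scene" or "top"; returns a dict with "color" (400x640x3 uint8, red, green, blue), "fx", "fy", "cx", "cy" (pixels), "R" (3x3) and "t" (3): a world point X has camera coordinates R X + t. Camera axes: x right, y down, z forward; pixel columns grow to the right and rows downward; lengths in m; the calibration is good to about 2 mm. A picture is of the moment at which its call begins. There is no depth.
- ticket.job_done(): hands the job in; it is judged then, once.
The state is a dict: "time_s": time; "q": joint angles; "joint_velocities": joint speeds; "tau": joint torques, N m; "ee_pos": TCP position; "orientation": TCP orientation; "force": force on the tool from outside, world axes, zero at the start; "torque": the same for the moment, N m; "finger_gap": opening from 0.0 (shut) to 1.0 (fully open); "grasp_force": force on a finger pad.
Only numpy, scipy, OpenCV 4.12 (cv2) and the standard library are available. Lean on these libraries where they do the work, as an engineer would, in place of code of your own. Each camera call takes 0.05 s, during which the arm holds its last target. There are 200 camera calls.

### The job

One of the two transformers still has an empty gap beside its end stop: find it and stand spare plates from the rack upright in the gap, side by side against the stop, until what is left is just right for the wedge. Then push the wedge tip-down between the plates and the transformer, flat face to the plates, until you feel it jam and the whole stack is tight - with its tip well down in the gap but not on the floor - and finish there, still gripping the wedge and pressing it home; nothing is let go at the end. Plates not needed stay in the rack, and the other things on the bench are not to be shifted.

Things in the scene. Friction and masses are not known exactly. Their poses are not given: they have to be found in the camera images.
- bay: the transformer bed whose packing gap is EMPTY: grey base plate 100 mm (x) x 260 mm (y) x 10 mm, fixed to the bench; origin at the centre of its underside, on the bench; its y axis runs from the end stop towards the transformer. Its left/right place on the bench varies. The other bed, equal in build, is already packed.
- stop: fixed steel end stop of the empty bed: upright plate 80 mm wide (x), 55 mm tall, 12 mm thick, ribbed behind. Origin at the foot of its gap face, midway along x, on the base plate's top (10 mm above the bench), which is the gap's floor. Axes as the bed's: gap face in the plane y = 0, the gap on its +y side, z up.
- core: transformer on the empty bed, fixed: iron block 80 mm wide (x), 120 mm long (y), 50 mm tall; copper coil to 86 mm tall starts 42 mm behind the gap face. Origin at the foot of its gap face, midway along x, on the gap's floor; the iron extends to +y. The gap's width is this origin's y in the stop's frame: 18 to 31 mm, varies. The gap is open at both x ends and on top.
- packed_bay: the second bed with its transformer, end stop, two plates and a wedge, already packed and fixed; nothing to do there. Same sizes and axes as the empty bed; its plates and wedge stand up to 110 mm above the bench.
- rack: black spares rack, fixed, 62 mm (x) x 142 mm (y), walls 38 mm tall; five slots side by side along y at 26 mm pitch, each 12 mm wide (y), 52 mm long (x), floor 8 mm above the bench. Origin at the centre of its underside. Holds the four plates and the wedge upright, in varying order, their axes along the rack's.
- plate1: one of four equal spare spacer plates, aluminium, 8 mm thick (its y) x 36 mm wide (its x) x 80 mm tall (its z), upper corners rounded 5 mm; origin at the centre of its underside. Starts standing in a slot of the rack; which slot varies.
- plate2: one of four equal spare spacer plates, aluminium, 8 mm thick (its y) x 36 mm wide (its x) x 80 mm tall (its z), upper corners rounded 5 mm; origin at the centre of its underside. Starts standing in a slot of the rack; which slot varies.
- plate3: one of four equal spare spacer plates, aluminium, 8 mm thick (its y) x 36 mm wide (its x) x 80 mm tall (its z), upper corners rounded 5 mm; origin at the centre of its underside. Starts standing in a slot of the rack; which slot varies.
- plate4: one of four equal spare spacer plates, aluminium, 8 mm thick (its y) x 36 mm wide (its x) x 80 mm tall (its z), upper corners rounded 5 mm; origin at the centre of its underside. Starts standing in a slot of the rack; which slot varies.
- wedge: plain wooden wedge standing tip down in a rack slot, 44 mm wide (x), 90 mm tall (z), about 0.07 kg. Flat face: plane y = -5.75 mm. The other face slopes from y = -1.75 mm at the tip to y = +14.25 mm at 64 mm height: 4 mm thick at the tip plus 1 mm for every 4 mm of height, to 20 mm; above that a straight head 20 mm thick, 26 mm tall. Origin at the height of the tip.
- wedge_tip (a point): centre of the wedge's underside. In the gap the flat face goes towards the stop; the slope bears on the top edge of the transformer's iron, 50 mm above the gap's floor. With 15 mm of gap left the tip jams about 6 mm off the floor, with 7 mm left about 38 mm off; with more than 16 mm left it reaches the floor and stays loose.
- wedge_shoulder (a point): middle of the upper edge of the wedge's sloping face, where the straight head begins, 64 mm above the tip; when the wedge sits the right way round in the gap this edge overhangs the transformer's iron
- contactor: bystander, loose black contactor 45 x 70 x 68 mm, origin under its centre
- multimeter: bystander, loose yellow meter lying flat, 140 x 75 x 36 mm, origin under its centre
- tumbler: bystander, loose white cup, 72 mm across, 110 mm tall, origin under its centre
- screwdriver: bystander, loose screwdriver lying along its x axis
- terminal_block: bystander, loose white block 50 x 30 x 30 mm, origin under its centre
- bobbin: bystander, loose copper-coloured spool 50 mm across, 35 mm tall, origin under its centre
Mind the look-alikes: they are no part of the job. What is shaped like the plate1 but blue is not meant.

How it is judged:
On the way:
1. at least one plate stands upright on the floor of the empty gap (((x of plate1 in the frame of stop between -0.015 and 0.015 m and y of plate1 in the frame of stop between 0.001 and 0.04 m and z of plate1 in the frame of stop below 0.006 m and angle between plate1's own z axis and vertical below 0.12 rad) or (x of plate2 in the frame of stop between -0.015 and 0.015 m and y of plate2 in the frame of stop between 0.001 and 0.04 m and z of plate2 in the frame of stop below 0.006 m and angle between plate2's own z axis and vertical below 0.12 rad) or (x of plate3 in the frame of stop between -0.015 and 0.015 m and y of plate3 in the frame of stop between 0.001 and 0.04 m and z of plate3 in the frame of stop below 0.006 m and angle between plate3's own z axis and vertical below 0.12 rad) or (x of plate4 in the frame of stop between -0.015 and 0.015 m and y of plate4 in the frame of stop between 0.001 and 0.04 m and z of plate4 in the frame of stop below 0.006 m and angle between plate4's own z axis and vertical below 0.12 rad))), for 0.2 s.
At the end, for the whole second after the job is handed in: Wedge upright (0.12 rad), flat face to the plates, at rest, gripped (3 N), tip 2 to 44 mm over the gap floor, pressing the transformer (2 N), stop loaded (1 N); one or more plates upright in the gap, the others there or where they began (15 mm); all within 15 mm of the middle line (x of wedge_tip in the frame of stop between -0.015 and 0.015 m and z of wedge_tip in the frame of stop between 0.002 and 0.044 m and y of wedge_shoulder in the frame of core above 0.001 m and angle between wedge's own z axis and vertical below 0.12 rad and contact force between wedge and core above 2 N and contact force between stop and anything else above 1 N and contact force between the fingers and wedge above 3 N and linear speed of wedge below 0.01 m/s and ((x of plate1 in the frame of stop between -0.015 and 0.015 m and y of plate1 in the frame of stop between 0.001 and 0.04 m and z of plate1 in the frame of stop below 0.006 m and angle between plate1's own z axis and vertical below 0.12 rad) or (x of plate2 in the frame of stop between -0.015 and 0.015 m and y of plate2 in the frame of stop between 0.001 and 0.04 m and z of plate2 in the frame of stop below 0.006 m and angle between plate2's own z axis and vertical below 0.12 rad) or (x of plate3 in the frame of stop between -0.015 and 0.015 m and y of plate3 in the frame of stop between 0.001 and 0.04 m and z of plate3 in the frame of stop below 0.006 m and angle between plate3's own z axis and vertical below 0.12 rad) or (x of plate4 in the frame of stop between -0.015 and 0.015 m and y of plate4 in the frame of stop between 0.001 and 0.04 m and z of plate4 in the frame of stop below 0.006 m and angle between plate4's own z axis and vertical below 0.12 rad)) and ((x of plate1 in the frame of stop between -0.015 and 0.015 m and y of plate1 in the frame of stop between 0.001 and 0.04 m and z of plate1 in the frame of stop below 0.006 m and angle between plate1's own z axis and vertical below 0.12 rad) or distance of plate1 from where it was at the start of the episode below 0.015 m) and ((x of plate2 in the frame of stop between -0.015 and 0.015 m and y of plate2 in the frame of stop between 0.001 and 0.04 m and z of plate2 in the frame of stop below 0.006 m and angle between plate2's own z axis and vertical below 0.12 rad) or distance of plate2 from where it was at the start of the episode below 0.015 m) and ((x of plate3 in the frame of stop between -0.015 and 0.015 m and y of plate3 in the frame of stop between 0.001 and 0.04 m and z of plate3 in the frame of stop below 0.006 m and angle between plate3's own z axis and vertical below 0.12 rad) or distance of plate3 from where it was at the start of the episode below 0.015 m) and ((x of plate4 in the frame of stop between -0.015 and 0.015 m and y of plate4 in the frame of stop between 0.001 and 0.04 m and z of plate4 in the frame of stop below 0.006 m and angle between plate4's own z axis and vertical below 0.12 rad) or distance of plate4 from where it was at the start of the episode below 0.015 m)); the arm keeps its last pose, push and grip.
It fails at once if a loose bystander is shifted more than 30 mm (distance of any of contactor, multimeter, tumbler, screwdriver, terminal_block, bobbin from where it was at the start of the episode above 0.03 m).
It also fails if it takes over 72 s, if anything falls off the work surface, if the arm or the gripper's body presses on something with over 40 N, if the wrist force passes 120 N, or if a joint passes its speed limit or range.

## Working session

There is one attempt and no reset: what is moved stays moved. The work goes in short steps, Python scripts to look and compute and a tool call to move; the robot and the scene stay as the last step left them, time stands still between calls to the robot, and variables do not carry over. Pictures are saved under pics/ and viewed, at most 10 in all, crops included, and the job is handed in when it is done.

Besides the shell and the picture viewer there is one more tool, called after ">>>" as name(argument=value, ...), one argument or row to a line, values as JSON. step_arm: Moves the arm, as the interface text tells. Its arguments: {"type":"object","properties":{"moves":{"type":"array"},"newtons":{"type":"number"}},"required":["moves"]}

```bash
mkdir -p pics; python3 - <<'E'
from station import get_obs, eyes, manip
import cv2,numpy as np
print(get_obs()); print(manip.grip_point_offset)
for n in("scene","top"):
    c=eyes.read_camera(n); cv2.imwrite(f"pics/{n}0.png",c["color"][:,:,::-1]); np.savez(f"{n}0.npz",**c)
    print(n,c["fx"],c["cx"],c["cy"],c["R"].round(3).tolist(),c["t"].round(3).tolist())
E
```

```text
{'time_s': 0.0, 'q': array([-1.52732546e+00,  3.81181423e-01,  1.29825207e+00,  1.44579846e-05,
        1.46358069e+00, -2.15290144e-01]), 'joint_velocities': array([ 0.00044454, -0.00110547,  0.00035033,  0.00018454,  0.00060195,
       -0.00185681]), 'tau': array([ 3.56171158e-04, -4.37925911e+01, -2.24556255e+01,  7.13556656e-02,
        3.52672243e-02, -1.13436829e-04]), 'ee_pos': array([ 0.14072993, -0.53140566,  0.23814852]), 'orientation': array([ 9.91641861e-01,  1.29019045e-01,  6.81468627e-05, -7.07526530e-04]), 'force': array([ 0.06529252, -0.48949831,  0.03577251]), 'torque': array([-0.00144411,  0.01704564,  0.02477052]), 'grasp_force': 0.0, 'finger_gap': 1.0012156705477901}
0.0187
scene 417.3027489180616 319.5170144216031 206.92627029908203 [[-0.675, 0.738, 0.008], [0.424, 0.396, -0.814], [-0.604, -0.546, -0.58]] [0.363, -0.189, 1.417]
top 503.8677691850067 319.7401012311437 197.6496869046375 [[0.009, -1.0, 0.023], [-0.996, -0.011, -0.083], [0.083, -0.022, -0.996]] [0.002, 0.582, 1.435]
```

View pics/scene0.png

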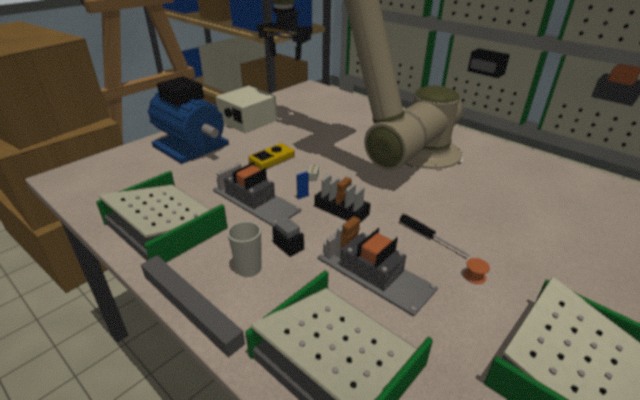

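View pics/top0.png

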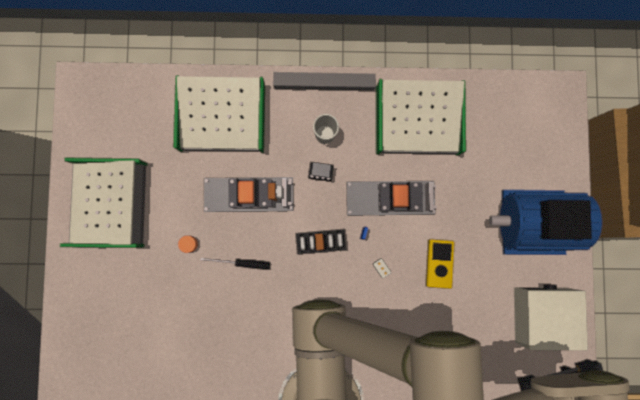

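```bash
python3 - <<'E'
import cv2,numpy as np
t=np.load("top0.npz")["color"][:,:,::-1]; s=np.load("scene0.npz")["color"][:,:,::-1]
a=cv2.resize(t[170:270,285:445],None,fx=5,fy=5,interpolation=cv2.INTER_CUBIC)
cv2.imwrite("pics/t1.png",a)
b=cv2.resize(s[150:230,200:380],None,fx=4.4,fy=4.4,interpolation=cv2.INTER_CUBIC)
cv2.imwrite("pics/s1.png",b)
E
```

```text
(no output)
```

View pics/t1.png

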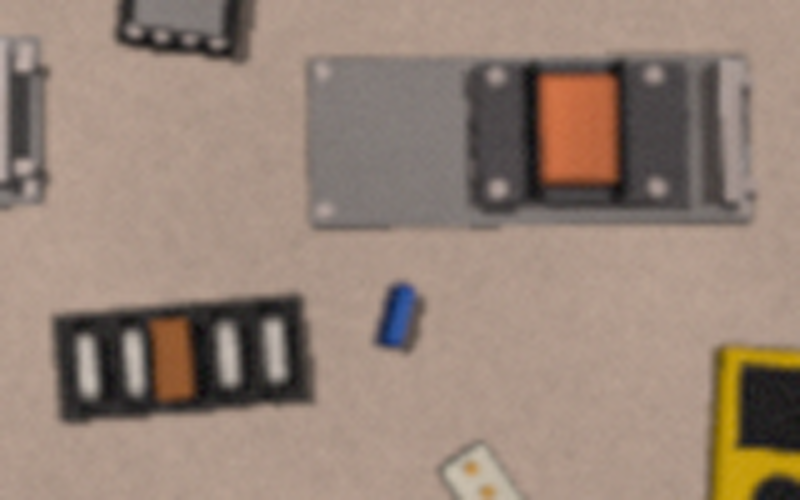

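View pics/s1.png

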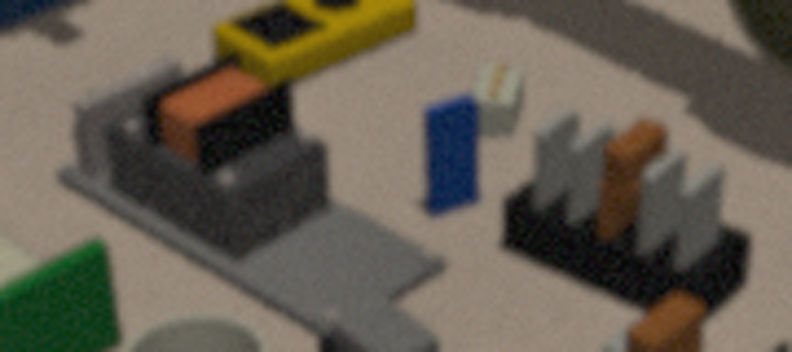

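```bash
cat > h.py <<'E'
import numpy as np,cv2
from types import SimpleNamespace
def ray(c,u,v,z):
    d=np.array([(u-c["cx"])/c["fx"],(v-c["cy"])/c["fy"],1.]); R=c["R"]; o=-R.T@c["t"]; d=R.T@d
    return (o+d*(z-o[2])/d[2])
def blobs(c,mask,z,box,amin=8):
    u0,u1,v0,v1=box; m=np.zeros_like(mask); m[v0:v1,u0:u1]=mask[v0:v1,u0:u1]
    n,l,st,ce=cv2.connectedComponentsWithStats(m.astype(np.uint8))
    for i in range(1,n):
        if st[i,4]>=amin:
            pts=np.argwhere(l==i)[:,::-1].astype(np.float32); print(st[i],ce[i].round(2),ray(c,*ce[i],z).round(4))
E
python3 - <<'E'
from h import *
c=np.load("top0.npz"); im=c["color"].astype(int); r,g,b=im[...,0],im[...,1],im[...,2]
box=(297,347,231,254)
print("plates");blobs(c,(im.min(2)>125)&(r-b<40),.088,(299,345,233,251))
print("wedge");blobs(c,(r-b>50),.098,box)
for r0,r1 in((186,192),(192,200),(200,207)):
    print(r0,im[r0:r1,412:438].mean((0,2)).round(0).astype(int).tolist())
k=lambda X,Y,z:ray(c,(X+.5)/5-.5+285,(Y+.5)/5-.5+170,z).round(4)
print("base corners",k(308,58,.01),k(313,227,.01),k(750,220,.01),k(745,53,.01))
print("core",k(688,65,.06),k(688,208,.06),"stop",k(719,58,.065),k(724,205,.065),"far core",k(470,65,.06),k(473,208,.06))
E
```

```text
plates
[329 235   3  12  30] [330.1  240.23] [ 0.4596 -0.0198  0.088 ]
[338 234   4  12  30] [339.5 239.5] [ 0.4619 -0.0457  0.088 ]
[310 237   4  11  30] [311.3  241.73] [0.4551 0.0319 0.088 ]
[301 238   3  11  31] [302. 243.] [0.4514 0.0574 0.088 ]
wedge
[315 234   9  16 124] [319.12 241.41] [0.4562 0.0106 0.098 ]
186 [71, 73, 77, 80, 79, 75, 73, 70, 72, 75, 90, 106, 101, 81, 70, 67, 93, 145, 156, 152, 143, 118, 114, 140, 153, 155]
192 [70, 71, 70, 70, 70, 71, 70, 71, 70, 72, 85, 105, 106, 87, 70, 69, 83, 122, 147, 150, 143, 122, 117, 141, 154, 155]
200 [70, 72, 74, 84, 84, 80, 73, 71, 68, 72, 85, 109, 110, 91, 72, 68, 74, 98, 136, 150, 147, 138, 134, 146, 154, 156]
base corners [ 0.6327 -0.0692  0.01  ] [ 0.5335 -0.0726  0.01  ] [ 0.5402 -0.3292  0.01  ] [ 0.6388 -0.3273  0.01  ]
core [ 0.6254 -0.282   0.06  ] [ 0.5439 -0.2814  0.06  ] stop [ 0.6291 -0.2986  0.065 ] [ 0.5456 -0.3007  0.065 ] far core [ 0.624  -0.1576  0.06  ] [ 0.5427 -0.1593  0.06  ]
```

>>> step_arm(
  moves=[
    [[0.03,0.05,0,0.14,1],[0.06,0.1,0,0.28,1],[0.1,0.15,0,0.42,1],[0.13,0.2,0,0.56,1],[0.16,0.25,0,0.7,1],[0.2,0.3,0,0.84,1],[0.23,0.34,0,0.98,1],[0.26,0.38,0,1.12,1],[0.29,0.42,0,1.26,1],[0.32,0.45,0,1.4,1]],
  ],
)

```text
time_s: 1.1
ee_pos: [0.4272, -0.1201, 0.2388]
orientation: [0.673, 0.739, -0.0, -0.0]
force: [0.2, -1.1, -0.5]
finger_gap: 1.0
grasp_force: 0.0
```

>>> step_arm(
  moves=[
    [[0.001,0.035,-0.04,0.014,1],[0.001,0.035,-0.09,0.014,1],[0.001,0.035,-0.13,0.014,1],[0.001,0.035,-0.13,0.014,1],[0.001,0.035,-0.13,0.014,1]],
  ],
)

```text
time_s: 1.6
ee_pos: [0.4279, -0.0875, 0.1095]
orientation: [0.67, 0.742, -0.0, -0.0]
force: [0.5, -0.0, 0.4]
finger_gap: 0.999
grasp_force: 0.0
```

```bash
python3 - <<'E'
from station import get_obs, eyes
import cv2,numpy as np
print(get_obs()["ee_pos"],get_obs()["orientation"])
a=eyes.read_camera("top"); b=eyes.read_camera("scene")
x=cv2.resize(a["color"][200:280,270:400,::-1],(585,360),interpolation=cv2.INTER_CUBIC)
y=cv2.resize(b["color"][150:230,270:400,::-1],(585,240*360//240),interpolation=cv2.INTER_CUBIC)
cv2.imwrite("pics/g1.png",cv2.resize(np.vstack([x,y]),(487,600)))
E
```

```text
[ 0.42788695 -0.08746331  0.10947021] [ 6.70213962e-01  7.42167871e-01 -8.29819909e-05 -2.97853786e-04]
```

View pics/g1.png

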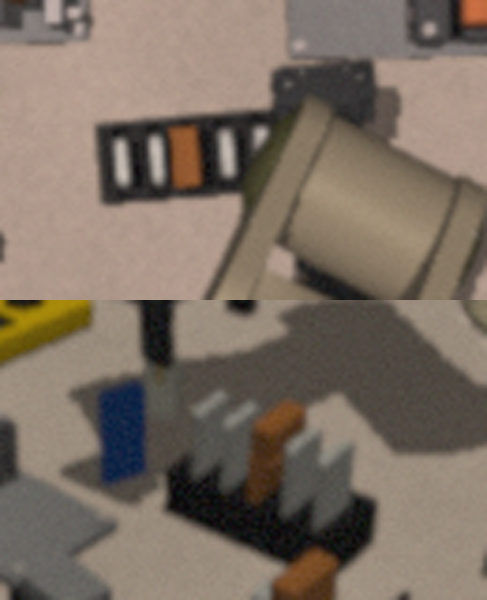

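The image shows the gripper beside the rack, short of the plate (the slot at about (262,138) in the crop); the move lagged, so I correct.

>>> step_arm(
  moves=[
    [[0.017,0.021,0,0,1],[0.034,0.042,0,0,1],[0.034,0.042,0,0,1],[0.034,0.042,0,0,1]],
  ],
)

```text
time_s: 2.1
ee_pos: [0.462, -0.0455, 0.1101]
orientation: [0.67, 0.743, 0.0, 0.001]
force: [-0.4, 0.4, -0.1]
finger_gap: 1.005
grasp_force: 0.0
```

>>> step_arm(
  moves=[
    [[0,0,-0.022,0,1],[0,0,-0.043,0,1],[0,0,-0.043,0,1],[0,0,-0.043,0,0.3],[0,0,-0.043,0,0.3],[0,0,-0.043,0,0.3],[0,0,-0.043,0,0.3],[0,0,-0.043,0,0.3],[0,0,-0.043,0,0.3]],
  ],
  newtons=25,
)

```text
time_s: 3.0
ee_pos: [0.4617, -0.0452, 0.0659]
orientation: [0.67, 0.742, 0.0, 0.0]
force: [0.2, -1.2, -0.8]
finger_gap: 0.482
grasp_force: 0.0
```

>>> step_arm(
  moves=[
    [[0,0,0,0,0.3],[0,0,0,0,0.3],[0,0,0,0,0.3],[0,0,0,0,0.3],[0,0,0.02,0,0.3],[0,0,0.05,0,0.3],[0,0,0.08,0,0.3],[0,0,0.11,0,0.3],[0,0,0.11,0,0.3],[0,0,0.11,0,0.3]],
  ],
)

```text
time_s: 4.0
ee_pos: [0.4614, -0.0451, 0.1756]
orientation: [0.67, 0.742, 0.0, 0.0]
force: [-0.2, 0.4, -0.6]
finger_gap: 0.405
grasp_force: 25.0
```

>>> step_arm(
  moves=[
    [[0.018,-0.035,0,-0.01,0.3],[0.036,-0.07,0,-0.02,0.3],[0.054,-0.105,0,-0.03,0.3],[0.072,-0.14,0,-0.04,0.3],[0.09,-0.175,0,-0.05,0.3],[0.108,-0.21,0,-0.06,0.3],[0.127,-0.247,0,-0.078,0.3],[0.127,-0.247,0,-0.078,0.3],[0.127,-0.247,0,-0.078,0.3],[0.127,-0.247,0,-0.078,0.3]],
  ],
)

```text
time_s: 5.0
ee_pos: [0.5881, -0.2912, 0.1746]
orientation: [0.698, 0.716, -0.0, -0.001]
force: [-0.2, -0.1, -0.8]
finger_gap: 0.405
grasp_force: 25.0
```

```bash
python3 - <<'E'
from station import get_obs, eyes
import cv2,numpy as np
o=get_obs();print(o["ee_pos"],o["orientation"])
a=eyes.read_camera("top"); b=eyes.read_camera("scene"); np.savez("s2.npz",**b)
x=cv2.resize(a["color"][160:235,340:450,::-1],(440,300),interpolation=cv2.INTER_CUBIC)
y=cv2.resize(b["color"][100:220,195:315,::-1],(600,600),interpolation=cv2.INTER_CUBIC)
cv2.imwrite("pics/g2.png",y)
E
```

```text
[ 0.58811312 -0.29120923  0.17464558] [ 6.98350345e-01  7.15755062e-01 -9.76033048e-05 -1.21567476e-03]
```

View pics/g2.png

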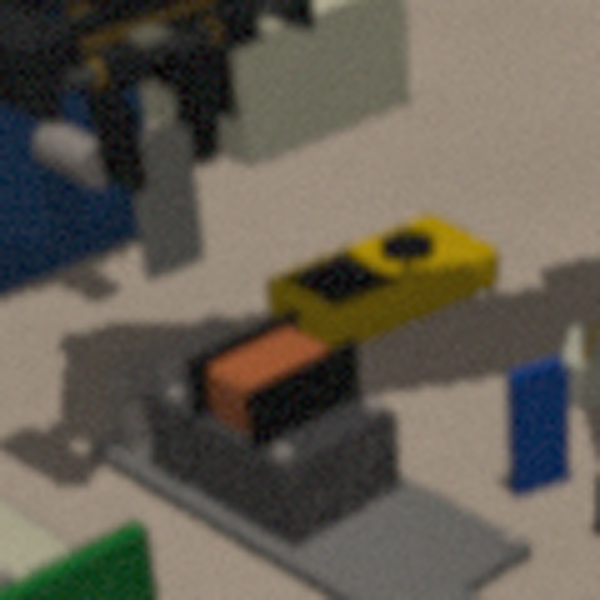

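The plate hangs upright in the gripper; foot of its +y face runs from crop (150,276) to (203,257); the gap lies behind the iron's top corner near (150,392).

```bash
python3 - <<'E'
from h import *
c=np.load("s2.npz"); k=lambda X,Y,z:ray(c,(X+.5)/5-.5+195,(Y+.5)/5-.5+100,z).round(4)
print("plate foot",k(150,276,.1165),k(203,257,.1165),"core corner",k(152,392,.06), "core far top corner",k(293,478,.06),"base corner near stop",k(105,450,.01))
E
```

```text
plate foot [ 0.6048 -0.2925  0.1165] [ 0.5711 -0.2889  0.1165] core corner [ 0.6267 -0.2732  0.06  ] core far top corner [ 0.629  -0.1508  0.06  ] base corner near stop [ 0.6382 -0.3119  0.01  ]
```

```bash
python3 - <<'E'
from h import *
c=np.load("s2.npz")
def proj(c,p): q=c["R"]@np.array(p)+c["t"]; return np.array([c["fx"]*q[0]/q[2]+c["cx"],c["fy"]*q[1]/q[2]+c["cy"]])
th=.025;X=np.array([np.cos(th),np.sin(th),0]);Y=np.array([-np.sin(th),np.cos(th),0])
C=np.array([.5863,-.1996,0])
S=np.array([.5888,-.2995,.01]);K=S+Y*.018
P={"base+y+x":C+.05*X+.13*Y+[0,0,.01],"base+y-x":C-.05*X+.13*Y+[0,0,.01],"base-y+x":C+.05*X-.13*Y+[0,0,.01],
"core near top":K+.04*X+[0,0,.05],"core far top":K+.04*X+.12*Y+[0,0,.05],"core far foot":K+.04*X+.12*Y,"core far top-x":K-.04*X+.12*Y+[0,0,.05],"stop top+x":S+.04*X+[0,0,.055],"stop top-x":S-.04*X+[0,0,.055],
"coil near top +x":K+.03*X+.042*Y+[0,0,.086]}
s=np.load("scene0.npz")["color"][:,:,::-1]
im=cv2.resize(s[140:230,200:310],None,fx=6,fy=6,interpolation=cv2.INTER_CUBIC)
for n,p in P.items():
    u,v=proj(c,p); q=((u+.5-200)*6-.5,(v+.5-140)*6-.5); print(n,np.round(q)); cv2.drawMarker(im,(int(q[0]),int(q[1])),(0,255,255),0,9,1)
cv2.imwrite("pics/m.png",im)
t=np.load("top0.npz")
E
```

```text
base+y+x [450. 509.]
base+y-x [611. 407.]
base-y+x [ 73. 289.]
core near top [140. 226.]
core far top [314. 322.]
core far foot [323. 415.]
core far top-x [446. 249.]
stop top+x [114. 203.]
stop top-x [247. 140.]
coil near top +x [207. 181.]
```

View pics/m.png

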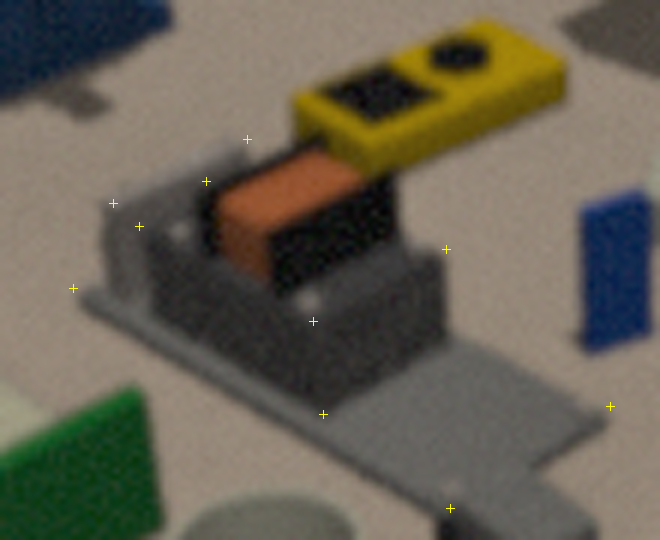

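```bash
python3 - <<'E'
from h import *
c=np.load("s2.npz"); k=lambda X,Y,z:ray(c,(X+.5)/6-.5+200,(Y+.5)/6-.5+140,z).round(4)
print(k(84,297,.01),k(608,422,.01),"near top",k(152,238,.06),"stop top +x",k(120,214,.065))
t=np.load("top0.npz")
# rack plates in scene: bright tops, compare with top-derived plate foot/tops
def proj(c,p): q=c["R"]@np.array(p)+c["t"]; return np.array([c["fx"]*q[0]/q[2]+c["cx"],c["fy"]*q[1]/q[2]+c["cy"]])
s=np.load("scene0.npz")
im=s["color"].astype(int); m=(im[...,0]-im[...,2]>50); 
blobs(s,m,.098,(330,365,170,215))
print(proj(s,[.4562,.0106,.098]))
E
```

```text
[ 0.6405 -0.3184  0.01  ] [ 0.5422 -0.0637  0.01  ] near top [ 0.6308 -0.268   0.06  ] stop top +x [ 0.6326 -0.2888  0.065 ]
[338 177  13  10  74] [344.08 181.74] [0.4646 0.0173 0.098 ]
[344.1608879  179.55413947]
```

>>> step_arm(
  moves=[
    [[0,0,-0.025,0,0.3],[0,0,-0.045,0,0.3],[0,0,-0.05,0,0.3],[0,0,-0.053,0,0.3],[0,0,-0.056,0,0.3],[0,0,-0.058,0,0.3],[0,0,-0.058,0,0.3]],
  ],
)

```text
time_s: 5.8
ee_pos: [0.5887, -0.2923, 0.1181]
orientation: [0.699, 0.716, 0.0, 0.0]
force: [-0.9, 0.7, -0.4]
finger_gap: 0.404
grasp_force: 25.0
```

>>> step_arm(
  moves=[
    [[0,0,-0.002,0,0.3],[0,0,-0.005,0,0.3],[0,0,-0.008,0,0.3],[0,0,-0.008,0,0.3]],
  ],
)

```text
time_s: 6.2
ee_pos: [0.5884, -0.2921, 0.1092]
orientation: [0.699, 0.716, -0.0, -0.0]
force: [0.1, 0.6, -1.4]
finger_gap: 0.404
grasp_force: 25.0
```

>>> step_arm(
  moves=[
    [[0,0,-0.012,0,0.3],[0,0,-0.024,0,0.3],[0,0,-0.034,0,0.3],[0,0,-0.038,0,0.3],[0,0,-0.038,0,0.3]],
  ],
)

```text
time_s: 6.7
ee_pos: [0.5883, -0.292, 0.0708]
orientation: [0.699, 0.716, -0.0, -0.001]
force: [-0.9, 0.6, -0.7]
finger_gap: 0.402
grasp_force: 25.0
```

>>> step_arm(
  moves=[
    [[0,-0.001,0,0,0.3],[0,-0.002,0,0,0.3],[0,-0.003,0,0,0.3],[0,-0.003,0,0,0.3]],
  ],
)

```text
time_s: 7.1
ee_pos: [0.5888, -0.2951, 0.0722]
orientation: [0.699, 0.716, 0.0, 0.0]
force: [-0.4, 2.6, 0.8]
finger_gap: 0.404
grasp_force: 25.0
```

>>> step_arm(
  moves=[
    [[0,-0.001,0,0,0.3],[0,-0.002,0,0,0.3],[0,-0.002,0,0,0.3]],
  ],
)

```text
time_s: 7.4
ee_pos: [0.5888, -0.2955, 0.0721]
orientation: [0.698, 0.716, 0.001, -0.001]
force: [0.6, 8.6, 4.2]
finger_gap: 0.402
grasp_force: 25.0
```

>>> step_arm(
  moves=[
    [[0,0.0015,0,0,0.3],[0,0.0015,-0.0015,0,0.3],[0,0.0015,-0.003,0,0.3],[0,0.0015,-0.003,0,0.3]],
  ],
)

```text
time_s: 7.8
ee_pos: [0.5886, -0.2953, 0.0685]
orientation: [0.699, 0.716, 0.0, -0.0]
force: [0.9, 5.3, 1.4]
finger_gap: 0.404
grasp_force: 25.0
```

>>> step_arm(
  moves=[
    [[0,0,-0.001,0,0.3],[0,0,-0.001,0,0.3],[0,0,-0.001,0,0.6],[0,0,-0.001,0,0.6],[0,0,-0.001,0,0.6],[0,0,-0.001,0,0.6]],
  ],
)

```text
time_s: 8.4
ee_pos: [0.5885, -0.296, 0.0677]
orientation: [0.699, 0.715, -0.0, 0.0]
force: [0.3, 0.5, 0.1]
finger_gap: 0.599
grasp_force: 0.0
```

>>> step_arm(
  moves=[
    [[0,0,0.02,0,0.6],[0,0,0.06,0,0.6],[0,0,0.1,0,0.6],[-0.02,0.04,0.13,0.01,0.9],[-0.036,0.08,0.13,0.02,0.9],[-0.054,0.12,0.13,0.03,0.9],[-0.072,0.16,0.13,0.04,0.9],[-0.09,0.2,0.13,0.05,0.9],[-0.108,0.24,0.13,0.065,0.9],[-0.122,0.28,0.13,0.078,0.9]],
  ],
)

```text
time_s: 9.4
ee_pos: [0.4655, -0.0144, 0.1979]
orientation: [0.67, 0.742, 0.0, 0.0]
force: [0.4, 0.8, 0.1]
finger_gap: 0.9
grasp_force: 0.0
```

```bash
python3 - <<'E'
from h import *
from station import eyes,get_obs
o=get_obs();print(o["ee_pos"],o["orientation"])
c=eyes.read_camera("top"); b=eyes.read_camera("scene")
x=cv2.resize(c["color"][160:235,340:450,::-1],None,fx=4,fy=4,interpolation=cv2.INTER_CUBIC)
y=cv2.resize(b["color"][140:230,200:310,::-1],None,fx=4,fy=4,interpolation=cv2.INTER_CUBIC)
cv2.imwrite("pics/p1.png",np.hstack([x[:300],y[:300]])[:,:800])
E
```

```text
[ 0.46545072 -0.01442356  0.19792194] [6.70129009e-01 7.42244609e-01 1.64857764e-05 2.26589797e-04]
```

View pics/p1.png

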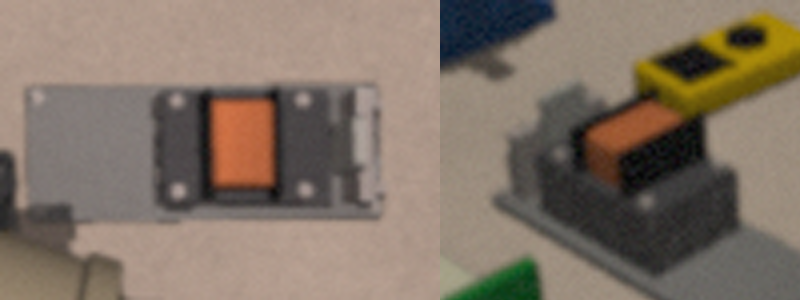

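The plate stands upright against the stop, level with its middle (top view about (358,145), scene crop about (563,105)), with a dark slot left beside the iron. Now the wedge.

>>> step_arm(
  moves=[
    [[-0.009,0.025,0,0,0.9],[-0.009,0.025,-0.04,0,0.9],[-0.009,0.025,-0.08,0,0.9],[-0.009,0.025,-0.11,0,0.9],[-0.009,0.025,-0.132,0,0.9],[-0.009,0.025,-0.132,0,0.9],[-0.009,0.025,-0.132,0,0.4],[-0.009,0.025,-0.132,0,0.4],[-0.009,0.025,-0.132,0,0.4],[-0.009,0.025,-0.132,0,0.4]],
  ],
  newtons=40,
)

```text
time_s: 10.5
ee_pos: [0.458, 0.0092, 0.0665]
orientation: [0.67, 0.742, 0.0, 0.001]
force: [0.3, -0.2, -0.3]
finger_gap: 0.561
grasp_force: 0.0
```

>>> step_arm(
  moves=[
    [[0,0,0,0,0.4],[0,0,0,0,0.4],[0,0,0,0,0.4],[0,0,0.03,0,0.4],[0,0,0.07,0,0.4],[0,0,0.11,0,0.4],[0,0,0.14,0,0.4],[0,0,0.14,0,0.4],[0,0,0.14,0,0.4]],
  ],
)

```text
time_s: 11.4
ee_pos: [0.4573, 0.0094, 0.2055]
orientation: [0.67, 0.742, -0.0, -0.0]
force: [0.5, 0.4, -1.0]
finger_gap: 0.495
grasp_force: 40.0
```

>>> step_arm(
  moves=[
    [[0.018,-0.036,0,-0.01,0.4],[0.034,-0.072,0,-0.02,0.4],[0.05,-0.108,0,-0.03,0.4],[0.066,-0.144,0,-0.04,0.4],[0.082,-0.18,0,-0.05,0.4],[0.098,-0.216,0,-0.06,0.4],[0.114,-0.252,0,-0.07,0.4],[0.131,-0.289,0,-0.078,0.4],[0.131,-0.289,0,-0.078,0.4],[0.131,-0.289,0,-0.078,0.4]],
  ],
)

```text
time_s: 12.4
ee_pos: [0.5881, -0.2799, 0.203]
orientation: [0.699, 0.715, -0.0, -0.002]
force: [0.1, -0.5, -0.2]
finger_gap: 0.496
grasp_force: 40.0
```

>>> step_arm(
  moves=[
    [[0,0,-0.03,0,0.4],[0,0,-0.05,0,0.4],[0,0,-0.055,0,0.4],[0,0,-0.06,0,0.4],[0,0,-0.065,0,0.4],[0,0,-0.065,0,0.4]],
  ],
)

```text
time_s: 13.0
ee_pos: [0.5886, -0.2795, 0.1408]
orientation: [0.698, 0.716, 0.0, 0.0]
force: [-0.1, 0.4, -0.3]
finger_gap: 0.493
grasp_force: 40.0
```

Tip is about 8 mm below the plate's top, free. Continue down past the iron's edge (tip z 0.06 at TCP 0.118).

>>> step_arm(
  moves=[
    [[0,0,-0.005,0,0.4],[0,0,-0.01,0,0.4],[0,0,-0.015,0,0.4],[0,0,-0.02,0,0.4],[0,0,-0.025,0,0.4],[0,0,-0.025,0,0.4]],
  ],
)

```text
time_s: 13.6
ee_pos: [0.5883, -0.2795, 0.1148]
orientation: [0.699, 0.716, -0.0, -0.001]
force: [0.6, 0.9, 0.0]
finger_gap: 0.495
grasp_force: 40.0
```

>>> step_arm(
  moves=[
    [[0,-0.001,-0.004,0,0.4],[0,-0.001,-0.008,0,0.4],[0,-0.002,-0.012,0,0.4],[0,-0.002,-0.012,0,0.4]],
  ],
)

```text
time_s: 14.0
ee_pos: [0.5884, -0.2817, 0.103]
orientation: [0.699, 0.716, -0.0, -0.001]
force: [-0.1, 0.5, -0.4]
finger_gap: 0.495
grasp_force: 40.0
```

>>> step_arm(
  moves=[
    [[0,-0.0005,-0.003,0,0.4],[0,-0.001,-0.006,0,0.4],[0,-0.001,-0.008,0,0.4],[0,-0.001,-0.008,0,0.4]],
  ],
)

```text
time_s: 14.4
ee_pos: [0.5885, -0.2827, 0.0955]
orientation: [0.699, 0.716, -0.0, -0.0]
force: [-0.1, 0.1, -1.4]
finger_gap: 0.493
grasp_force: 40.0
```

>>> step_arm(
  moves=[
    [[0,0,-0.002,0,0.4],[0,0,-0.004,0,0.4],[0,0,-0.006,0,0.4],[0,0,-0.006,0,0.4]],
  ],
)

```text
time_s: 14.8
ee_pos: [0.5893, -0.2835, 0.0924]
orientation: [0.699, 0.716, 0.0, 0.002]
force: [-3.1, -0.4, 14.8]
finger_gap: 0.494
grasp_force: 40.0
```

>>> step_arm(
  moves=[
    [[0,-0.0005,-0.002,0,0.4],[0,-0.0005,-0.003,0,0.4],[0,-0.0005,-0.004,0,0.4],[0,-0.0005,-0.004,0,0.4],[0,-0.0005,-0.004,0,0.4]],
  ],
  newtons=60,
)

```text
time_s: 15.3
ee_pos: [0.5895, -0.2836, 0.0919]
orientation: [0.698, 0.716, 0.0, 0.003]
force: [-9.8, 8.1, 36.4]
finger_gap: 0.493
grasp_force: 60.0
```

>>> step_arm(
  moves=[
    [[0,0,-0.0005,0,0.4],[0,0,-0.0005,0,0.4],[0,0,-0.0005,0,0.4],[0,0,-0.0005,0,0.4],[0,0,-0.0005,0,0.4]],
  ],
)

```text
time_s: 15.8
ee_pos: [0.5895, -0.2836, 0.0918]
orientation: [0.698, 0.716, 0.0, 0.003]
force: [-11.0, 6.9, 40.1]
finger_gap: 0.491
grasp_force: 60.0
```

```bash
python3 - <<'E'
from station import eyes,get_obs
import cv2,numpy as np
o=get_obs();print(o["ee_pos"],o["force"],np.abs(o["joint_velocities"]).max())
c=eyes.read_camera("scene")
cv2.imwrite("pics/f.png",cv2.resize(c["color"][120:220,195:395,::-1],None,fx=4,fy=4,interpolation=cv2.INTER_CUBIC))
E
```

```text
[ 0.58953028 -0.28361726  0.0918244 ] [-10.95909079   6.89813268  40.09436387] 0.001379717052087015
```

View pics/f.png

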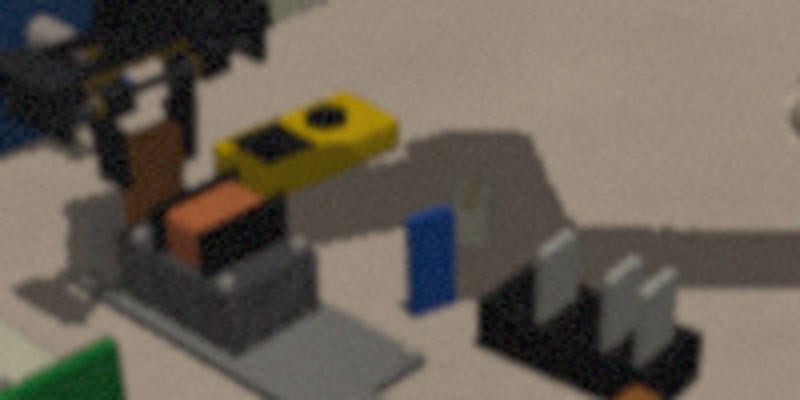

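The wedge (crop about (155,170)) stands upright between the plate and the iron, held by the fingers. Three plates remain in the rack, and the bystanders in this crop look unmoved.

```bash
python3 -c "
from station import ticket
print(ticket.job_done())"
```

```text
the job is handed in; nothing more can be done
None
```

I handed in the job at about 16 s: one plate stands against the stop in the empty gap (about 18 mm wide), and the wedge is jammed with its tip about 24 mm off the floor, gripped at 60 N and pressed down with about 40 N; the other three plates stayed in the rack, and no verdict came back.

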